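# Swing an eccentric shaft under a plunger gauge and leave it at the high point

### The job

The polisher's eccentric shaft is mounted between bench centres. Slide the plunger gauge fully home against its stop, then turn the shaft by its red crank handle, first to where the pointer stands at its lowest reading and then on to where it stands at its highest, and leave the shaft standing there, gauge still home, handle let go. Turn it gently, without forcing the shaft sideways or up or down off its sprung centres (about 12 N at most), and leave the other things on the bench where they are.

Things in the scene. Friction and masses are not known exactly. Their poses are not given: they have to be found in the camera images.
- centres: Blue bench-centres fixture, fixed: base 250 x 200 x 20 mm, uprights (50 x 20 mm, tops 125 mm high) at y = +78 and -78 mm carry the shaft. Origin on the bench under the shaft's middle. y runs along the shaft, x is level, across it, z is up. The shaft's axis is at x = 0, 103 to 117 mm up (height setting unknown). The gauge is on the -x side (x -165 to -60 mm), the crank on the -y end.
- post_top (a point): Top of the black ball (18 mm diameter) on the upright steel push post (14 mm diameter, free from 42 to 117 mm up; ball top 135 mm up) of the gauge's slide, at x = -125 mm + joint gauge, y = +75 mm of centres. Pushed along the fixture's +x it brings the gauge home; the slide drags with about 6 N, 1.5 to 3 N more when the plunger touches, and stays where it is left.
- gauge (a joint): Travel of the gauge's slide along the fixture's +x, m: 0 = drawn right back, 0.030 = fully home against its stop. It starts drawn back, with the plunger clear of the shaft. The plunger ends in a flat foot 32 mm high, 12 mm wide.
- handle_mid (a point): Middle of the red crank handle: a free-spinning cylinder, 18 mm diameter, 66 mm long, along the fixture's y, at y = -160 mm of centres. It is clamped in the crank 28 to 42 mm off the shaft's axis (unknown). The crank arm fills y = -105 to -117 mm. Pinched from above, fingers closing along the fixture's x, it can be carried right round, fingers always pointing down.
- shaft (a joint): Angle of shaft and crank, rad, about the fixture's +y: 0 = handle straight above the axis, growing as it goes towards the fixture's +x and down. Turns endlessly either way with 0.10 N m of drag and stays where left. The brass eccentric on it (64 mm diameter, 6 mm off the axis) is clamped at an unknown angle to the crank, different each time; only the gauge shows its high point.
- pointer (a joint): Angle of the gauge's black pointer, rad, clockwise from above: 0.2 rad per mm of plunger travel, 0 = plunger fully out (pointer along the fixture's +y). With the gauge home it swings once per turn of the shaft, nearly as a sine of the shaft's angle, from a lowest of about 0.37 (blue mark on the dial) to a highest of about 2.75 (red mark). Side load on the shaft falsifies it a little.
- dial_face (a point): Centre of the gauge's round white dial (74 mm; gauge body 80 mm diameter), which faces up 123 mm above the bench. It moves with the gauge.
- centre_side (a joint): How far the shaft is being forced sideways on its sprung centres, along the fixture's x, m; 0 when free, up to 0.3 mm from the plunger's own push. The centres give 1 mm for each 10 N; more than 1.2 mm is too much.
- centre_lift (a joint): How far the shaft is being forced up (+) or down (-) on its sprung centres, m; about 0 when free, 1 mm for each 10 N; more than 1.2 mm is too much.
- wash_bottle: Bystander: clear squeeze bottle with a white cap, 64 mm diameter, 150 mm high; origin at the middle of its underside.
- jar: Bystander: jar with a blue lid, 60 mm diameter, 70 mm high; origin at the middle of its underside.
- mount_a: Bystander: black resin puck, 32 mm diameter, 18 mm high; origin under its centre.
- mount_b: Bystander: green resin puck, 32 mm diameter, 18 mm high; origin under its centre.
- spanner: Bystander: flat spanner 140 mm long lying on the bench.
- spare_shaft: Bystander: spare eccentric shaft (160 mm long, brass disc 64 mm) on a grey cradle, axis 32 mm above the bench; origin under its middle.
- cup: Bystander: white cup, 70 mm diameter, 80 mm high; origin at the middle of its underside.

How it is judged:
On the way, in this order (a step that is already met when the one before it is completed fails the run):
1. the gauge is slid home (value of joint gauge above 0.0288 m), for 0.2 s.
2. with the gauge home, the pointer stands at its lowest reading (value of joint gauge above 0.0288 m and value of joint pointer below 0.54 rad), for 0.1 s.
3. the shaft is turned on until the pointer stands at its highest reading (value of joint gauge above 0.0288 m and value of joint pointer above 2.6 rad), for 0.2 s.
At the end, for the whole second after the job is handed in: The gauge is home against its stop (travel at least 28.8 mm of 30), the pointer stands within 0.15 rad of its highest reading (above 2.6 rad) after having stood within 0.17 rad of its lowest (below 0.54 rad) with the gauge home, and the shaft is at rest (under 0.1 rad/s) with nothing touching it (all of step 3 and velocity of joint shaft between -0.1 and 0.1 rad/s).
It fails at once if the shaft is forced more than 1.2 mm (12 N) off its centres (value of joint any of centre_side, centre_lift above 0.0012 m or value of joint any of centre_side, centre_lift below -0.0012 m).
It fails at once if a bystander is pushed about (more than 20 mm) (distance of any of wash_bottle, jar, mount_a, mount_b, spanner, spare_shaft, cup from where it was at the start of the episode above 0.02 m).
It also fails if it takes over 70 s, if anything falls off the work surface, if the arm or the gripper's body presses on something with over 40 N, if the wrist force passes 120 N, or if a joint passes its speed limit or range.

### The arm

A 6-joint arm with a two-finger parallel gripper is mounted at the origin on the work surface. World frame = base frame: x ahead of the robot, y to its left, z up, the work surface at z = 0. Lengths are in m, angles in rad, forces in N, time in s.
With the tool pointing down it reaches from about 0.35 to 1 m from the base axis. Payload 7.1 kg.
Tool frame: the origin (TCP) lies between the finger pads; the fingertips stand 22 mm ahead of it and the grasp point (between the pads) lies 3 mm ahead of it; z points along the fingers, y is the line along which they close (so a half turn about z gives the same grasp; the last joint's range is limited). The gripper opens to 85 mm and grips with 20 to 120 N. Pads are 22 mm wide; open, the fingers measure 114 mm over their backs; the gripper's body (76 mm by 85 mm) begins 54 mm behind the grasp point. The pads swing forward as they close: fully open they stand 13 mm farther back than shut.
Start: joints at [-1.335, 0.423, 1.63, -0, 1.089, -0.019], TCP at [0.158, -0.605, 0.253] pointing down, gripper open.
Joint ranges: [-3, 3], [-0.9, 2.11], [0.09, 2.58], [-1.31, 4.45], [0.11, 2.69], [-2.54, 2.54]. Speed limits (rad/s): [2.39, 2.39, 3.01, 3.14, 3.14, 3.14].

### API

Orientations are given as a rotation vector (axis times angle).
In Python, from rig import manip gives the robot as it stands. The module is installed in compiled form; this text tells all that it offers. Calls block until the motion is done:
- manip.move_to(position, orientation): joint-space move of the TCP to a pose.
- manip.servo_line(position, orientation=None, rate=0.15): straight line of the TCP; orientation=None keeps the orientation; rate is the mean speed in m/s.
- manip.set_joints(angles): joint-space move.
- manip.command_gripper(opening, f_grip=None): finger opening in m; f_grip is the grip in N (None keeps the last); returns when the fingers have stopped.
- manip.hold(seconds).
- manip.solve_ik(position, orientation): joint angles nearest the present ones, or None.
- manip.camera(name): name is "scene" or "side" or "wrist"; returns a dict with "image" (400x640x3 uint8, red, green, blue), "fx", "fy", "cx", "cy" (pixels), "cam_to_world" (4x4, takes a point from camera to world coordinates); the wrist camera has in their place "mount" (4x4, takes a point from camera to tool coordinates, whose origin is the TCP and whose axes are the flange's). Camera axes: x right, y down, z forward; pixel columns grow to the right and rows downward; lengths in m; the calibration is good to about 2 mm. A picture is of the moment at which its call begins: read the wrist's pose just before it. There is no depth.
A pose or a line that the arm cannot do raises manip.IKError and nothing moves.
- manip.sign_off(): hands the job in; it is judged then, once.
Readings, each from a call of its own:
- manip.get_time(): time.
- manip.get_joint_positions(): joint angles.
- manip.get_joint_vel(): joint speeds.
- manip.get_tau(): joint torques, N m.
- manip.get_position(): TCP position.
- manip.get_ee_rot(): TCP orientation.
- manip.get_contact_force(): force on the tool from outside, world axes, zero at the start.
- manip.get_torque(): the same for the moment, N m.
- manip.get_width(): finger opening in m.
- manip.get_grip_force(): force on a finger pad.
Only numpy, scipy, OpenCV 4.12 (cv2) and the standard library are available. Lean on these libraries where they do the work, as an engineer would, in place of code of your own. Each camera call takes 0.05 s, during which the arm holds its last target. There are 200 camera calls.

## Working session

There is one attempt and no reset: what is moved stays moved. The work goes in short steps, each a Python script; the robot and the scene stay as the last script left them, time stands still between calls to the robot, and variables do not carry over. Pictures are saved under pics/ and viewed, at most 10 in all, crops included, and the job is handed in when it is done.

```bash
mkdir -p pics
python3 - <<'E'
from rig import manip
import cv2,pickle
d={}
for n in("scene","side"):
    c=manip.camera(n); d[n]=c; cv2.imwrite(f"pics/{n}0.png",c["image"][:,:,::-1]); print(n,c["fx"],c["cx"],c["cy"],c["cam_to_world"].round(3).tolist())
pickle.dump(d,open("d0.pkl","wb"))
print(manip.get_ee_rot(),manip.get_time())
E
```

```text
scene 466.3297887398748 313.15096283978227 196.43415633233818 [[0.845, 0.421, -0.328, 0.958], [0.534, -0.659, 0.529, -0.698], [0.007, -0.623, -0.782, 1.145], [0.0, 0.0, 0.0, 1.0]]
side 449.2009715974409 312.78423041933496 196.11821448756788 [[0.992, -0.07, 0.106, 0.352], [-0.126, -0.654, 0.746, -1.112], [0.017, -0.753, -0.658, 1.105], [0.0, 0.0, 0.0, 1.0]]
[-3.11479192e+00 -3.99060844e-01  2.74475212e-04] 0.1
```

View pics/scene0.png

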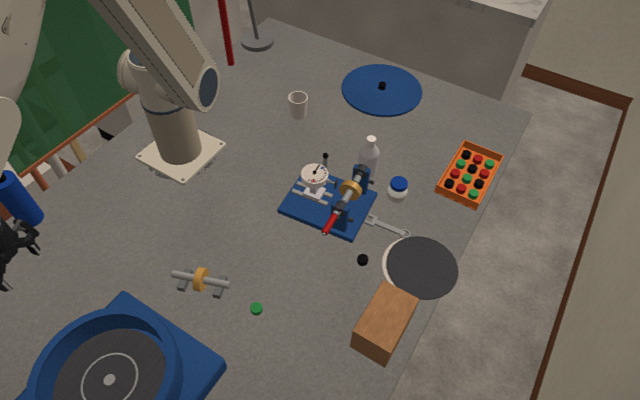

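View pics/side0.png

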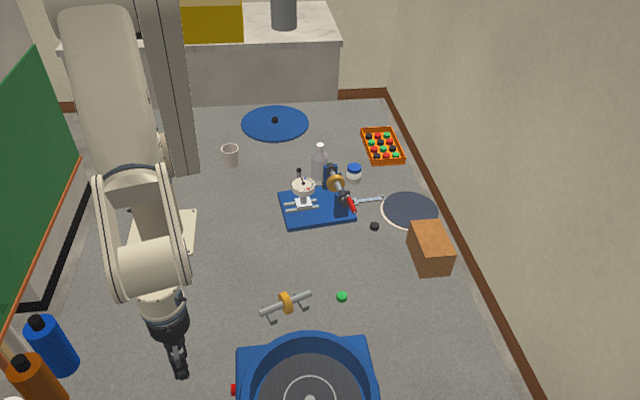

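```bash
cat > h.py <<'E'
import numpy as np,cv2
def ray(c,p):
    T=c["cam_to_world"]; d=T[:3,:3]@np.array([(p[0]-c["cx"])/c["fx"],(p[1]-c["cy"])/c["fy"],1]); return T[:3,3],d
def onz(c,p,z):
    o,d=ray(c,p); return o+d*(z-o[2])/d[2]
def proj(c,P):
    T=c["cam_to_world"]; q=T[:3,:3].T@(np.asarray(P)-T[:3,3]); return np.array([c["cx"]+c["fx"]*q[0]/q[2],c["cy"]+c["fy"]*q[1]/q[2]])
def tri(rs):
    A=0;b=0
    for o,d in rs:
        d=d/np.linalg.norm(d);M=np.eye(3)-np.outer(d,d);A=A+M;b=b+M@o
    return np.linalg.solve(A,b)
E
python3 - <<'E'
import pickle,cv2,numpy as np
d=pickle.load(open("d0.pkl","rb"))
a=d["scene"]["image"][140:245,270:420];b=d["side"]["image"][135:240,265:415]
im=np.vstack([cv2.resize(x,None,fx=2.85*1,fy=2.85,interpolation=3) for x in(a,b)])
im=np.hstack([cv2.resize(x,(400,280),interpolation=cv2.INTER_CUBIC) for x in(a,b)])
im=cv2.resize(im,(800,560))
cv2.imwrite("pics/crop0.png",np.vstack([cv2.resize(x,(400,280),interpolation=3) for x in(a,b)])[:,:,::-1])
from h import *
for n in d:
    c=d[n];hsv=cv2.cvtColor(c["image"],cv2.COLOR_RGB2HSV)
    m=cv2.inRange(hsv,(100,120,40),(125,255,255)); k,l,s,ce=cv2.connectedComponentsWithStats(m)
    for i in range(1,k):
        if s[i,4]>400 and 260<ce[i][0]<400 and 150<ce[i][1]<250:
            ct=cv2.findContours((l==i).astype('uint8'),0,2)[0][0]
            h=cv2.approxPolyDP(cv2.convexHull(ct),3,True)[:,0]
            for p in h: print(n,p,onz(c,p,.02).round(4))
    m=cv2.inRange(hsv,(0,170,80),(6,255,255))|cv2.inRange(hsv,(174,170,80),(180,255,255)); k,l,s,ce=cv2.connectedComponentsWithStats(m)
    for i in range(1,k):
        if s[i,4]>15 and 300<ce[i][0]<400 and 180<ce[i][1]<250: print("red",n,s[i],ce[i],onz(c,ce[i],.12))
E
```

```text
scene [368 168] [0.5733 0.2588 0.02  ]
scene [376 194] [0.6454 0.1764 0.02  ]
scene [349 241] [ 0.6602 -0.0194  0.02  ]
scene [330 230] [ 0.5946 -0.016   0.02  ]
scene [342 180] [0.5279 0.169  0.02  ]
scene [340 200] [0.5632 0.0958 0.02  ]
scene [321 228] [ 0.5688 -0.0241  0.02  ]
scene [278 211] [ 0.4272 -0.0409  0.02  ]
scene [291 189] [0.4122 0.0511 0.02  ]
scene [329 175] [0.4823 0.1648 0.02  ]
red scene [322 213  15  21 137] [329.43065693 223.04379562] [ 0.61398749 -0.05810469  0.12      ]
side [356 217] [ 0.6633 -0.0076  0.02  ]
side [352 221] [ 0.6455 -0.0258  0.02  ]
side [288 231] [ 0.4215 -0.0498  0.02  ]
side [278 192] [0.4018 0.1553 0.02  ]
side [325 183] [0.5828 0.1888 0.02  ]
red side [346 197  10  16  66] [350.77272727 203.93939394] [ 0.62978318 -0.04678029  0.12      ]
```

View pics/crop0.png

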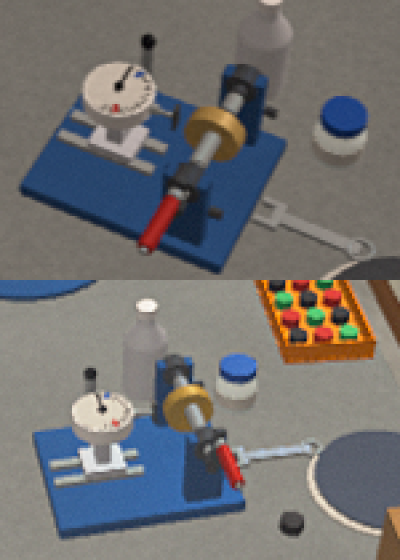

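```bash
cat >> h.py <<'E'
def down(yaw,flip=0):
    f=np.pi/4+yaw/2+flip*np.pi/2
    return np.array([np.cos(f),np.sin(f),0])*np.pi
E
python3 - <<'E'
from rig import manip
from h import *
import pickle
p=manip.get_position()
manip.servo_line([p[0],p[1],.42],rate=.3)
for f in(0,1):
    q=manip.solve_ik([.5,.03,.42],down(.09,f)); print(f,None if q is None else np.round(q,2))
q=[(f,manip.solve_ik([.5,.03,.42],down(.09,f))) for f in(0,1)]
q=[x for x in q if x[1] is not None]; f,q=min(q,key=lambda x:abs(x[1][5])); print(f)
manip.set_joints(q); manip.hold(.2)
R=cv2.Rodrigues(np.array(manip.get_ee_rot()))[0];P=np.array(manip.get_position())
c=manip.camera("wrist");T=np.eye(4);T[:3,:3]=R;T[:3,3]=P;c["cam_to_world"]=T@c["mount"]
cv2.imwrite("pics/w0.png",c["image"][:,:,::-1]);pickle.dump(c,open("w0.pkl","wb"));print(c["fx"],c["mount"].round(3),c["cam_to_world"].round(3),manip.get_time(),manip.get_width())
E
```

```text
0 [ 0.04  0.07  1.7   0.    1.37 -0.05]
1 None
0
339.62662119215486 [[ 0.    -0.951 -0.309  0.08 ]
 [ 1.     0.001 -0.001  0.001]
 [ 0.001 -0.309  0.951 -0.121]
 [ 0.     0.     0.     1.   ]] [[ 0.996  0.085  0.027  0.494]
 [ 0.089 -0.947 -0.307  0.11 ]
 [-0.001  0.309 -0.951  0.541]
 [ 0.     0.     0.     1.   ]] 3.6083 0.08568488104653708
```

View pics/w0.png

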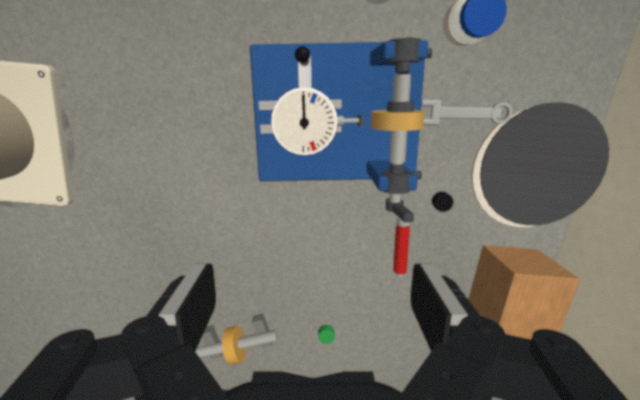

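Run:
```python
from h import *
import pickle
w=pickle.load(open("w0.pkl","rb"));d=pickle.load(open("d0.pkl","rb"))
hsv=cv2.cvtColor(w["image"],cv2.COLOR_RGB2HSV)
m=cv2.inRange(hsv,(100,120,40),(125,255,255)); 
# left edge & bottom edge lines of plate
L=np.array([(np.where(m[r,200:300])[0].min()+200,r) for r in range(60,172)],float)
B=np.array([(x,np.where(m[100:260,x])[0].max()+100) for x in range(268,360)],float)
Tp=np.array([(x,np.where(m[20:100,x])[0].min()+20) for x in range(258,290)],float)
g=lambda A:np.array([onz(w,p+np.array([0,0]),.02)[:2] for p in A])
from numpy.linalg import svd
def line(A):
    c=A.mean(0);u=svd(A-c)[2][0];return c,u
for n,A in(("L",L),("B",B),("T",Tp)):
    c,u=line(g(A));print(n,c.round(4),np.degrees(np.arctan2(u[1],u[0])))
print("corners",[onz(w,p,.02).round(4) for p in((250,43),(259,181))])
# dial
m2=cv2.inRange(hsv,(0,0,170),(180,60,255));k,l,s,ce=cv2.connectedComponentsWithStats(m2)
i=l[130,285];ct=cv2.findContours((l==i).astype('uint8'),0,2)[0][0];e=cv2.fitEllipse(cv2.convexHull(ct));print("dial",e,onz(w,e[0],.123))
print("ball",onz(w,(302.5,54.5),.126))
def red(c,x0,x1,y0,y1):
    h=cv2.cvtColor(c["image"],cv2.COLOR_RGB2HSV);m=cv2.inRange(h,(0,170,50),(6,255,255))|cv2.inRange(h,(174,170,50),(180,255,255))
    k=np.zeros_like(m);k[y0:y1,x0:x1]=m[y0:y1,x0:x1];ct=max(cv2.findContours(k,0,2)[0],key=cv2.contourArea);r=cv2.minAreaRect(ct);print(r);return ray(c,r[0])
rs=[red(w,380,430,210,290),red(d["scene"],310,345,205,245),red(d["side"],335,365,190,220)]
print(tri(rs),tri(rs[:2]),tri(rs[::2]))
print("axis pts z.11", onz(w,(400,80),.11),onz(w,(398,150),.11))
```

```text
L [0.4118 0.0647] -83.81476555768589
B [ 0.5068 -0.0225] 6.094049868328299
T [0.4334 0.1648] 5.110244293722302
corners [array([0.4004, 0.1644, 0.02  ]), array([ 0.4211, -0.0345,  0.02  ])]
dial ((304.25115966796875, 109.22843933105469), (75.69924926757812, 90.51515197753906), 177.77064514160156) [0.4857256  0.08714858 0.123     ]
ball [0.47894746 0.14668867 0.126     ]
((401.12841796875, 249.445556640625), (12.039009094238281, 45.53615188598633), 3.5763344764709473)
((329.3704528808594, 223.0077667236328), (6.694285869598389, 21.234561920166016), 30.25643539428711)
((350.9512023925781, 204.06094360351562), (15.295623779296875, 4.749325752258301), 65.224853515625)
[ 0.62331772 -0.07441092  0.14577317] [ 0.62339492 -0.07421905  0.14654499] [ 0.62384959 -0.07437898  0.14515776]
axis pts z.11 [0.59690359 0.13042262 0.11      ] [0.60850635 0.04703392 0.11      ]
```

Run:
```python
from h import *
import pickle
w=pickle.load(open("w0.pkl","rb"));d=pickle.load(open("d0.pkl","rb"))
s,e=d["scene"],d["side"]
print("ball",tri([ray(s,(325.5,155.8)),ray(e,(298.8,169.9)),ray(w,(303,54.5))]),tri([ray(s,(325.5,155.8)),ray(e,(298.8,169.9))]))
print("cap",tri([ray(s,(371,138)),ray(e,(320,145))]))
# shaft profile centres on rows
img=w["image"]
for r in(78,86,94,140,150,158): print(r,img[r,384:418].mean(1).astype(int).tolist())
print([onz(w,p,.02).round(4) for p in((418,178),(425,40))])
```

```text
ball [0.47857048 0.14624589 0.12381286] [0.47851047 0.14378428 0.12582566]
cap [0.56883327 0.2596647  0.14903191]
78 [89, 90, 92, 84, 87, 87, 86, 86, 85, 87, 90, 95, 102, 107, 117, 128, 131, 140, 147, 153, 154, 159, 162, 159, 155, 144, 125, 103, 91, 89, 90, 87, 89, 90]
86 [90, 87, 88, 88, 87, 85, 87, 88, 87, 91, 94, 100, 102, 114, 118, 130, 137, 144, 149, 159, 159, 164, 161, 158, 152, 138, 115, 95, 89, 88, 84, 90, 91, 90]
94 [87, 86, 88, 87, 91, 88, 89, 86, 86, 92, 92, 100, 109, 117, 127, 134, 140, 147, 153, 159, 162, 163, 158, 154, 141, 120, 103, 89, 88, 86, 88, 89, 88, 84]
140 [91, 91, 92, 88, 92, 93, 96, 97, 109, 118, 126, 138, 143, 150, 157, 163, 167, 169, 167, 163, 156, 145, 122, 102, 93, 91, 92, 88, 91, 92, 91, 92, 91, 93]
150 [89, 93, 91, 93, 91, 89, 96, 106, 118, 126, 131, 142, 148, 157, 161, 166, 171, 167, 164, 160, 146, 133, 112, 98, 93, 90, 93, 89, 89, 93, 93, 94, 93, 107]
158 [91, 91, 91, 95, 91, 94, 100, 113, 120, 128, 137, 145, 152, 160, 165, 168, 168, 165, 163, 154, 142, 119, 101, 92, 89, 93, 95, 88, 90, 91, 92, 92, 102, 118]
[array([ 0.6712, -0.0071,  0.02  ]), array([0.6443, 0.1901, 0.02  ])]
```

```bash
cat >> h.py <<'E'
YAW=np.radians(6.0);ex=np.array([np.cos(YAW),np.sin(YAW),0]);ey=np.array([-ex[1],ex[0],0]);ez=np.array([0,0,1.])
E
python3 - <<'E'
from rig import manip
from h import *
ball=np.array([.4787,.1465,0]);R=down(YAW)
manip.command_gripper(0.0,20)
a=ball-.045*ex+.004*ey
manip.move_to(a+.2*ez,R);manip.servo_line(a+.110*ez,rate=.15);manip.hold(.1)
f0=np.array(manip.get_contact_force());print(f0.round(2),manip.get_width())
x=-.045;log=[]
while x<.03:
    x+=.002;manip.servo_line(ball+x*ex+.004*ey+.110*ez,rate=.03)
    f=np.array(manip.get_contact_force())-f0;F=-f@ex;log.append((round(x*1e3),round(F,1)))
    if F>17:break
print(log,manip.get_time(),(np.array(manip.get_position())-ball)@ex)
E
```

```text
[0.38 0.27 0.52] -0.00013178914682120607
[(-43, np.float64(0.1)), (-41, np.float64(1.6)), (-39, np.float64(0.9)), (-37, np.float64(1.3)), (-35, np.float64(-0.0)), (-33, np.float64(4.3)), (-31, np.float64(4.8)), (-29, np.float64(5.5)), (-27, np.float64(5.1)), (-25, np.float64(4.3)), (-23, np.float64(5.0)), (-21, np.float64(5.0)), (-19, np.float64(7.1)), (-17, np.float64(6.5)), (-15, np.float64(6.8)), (-13, np.float64(8.4)), (-11, np.float64(9.0)), (-9, np.float64(12.7)), (-7, np.float64(17.3))] 10.9833 -0.011445347508423888
```

```bash
cat >> h.py <<'E'
def wcam(manip):
    R=cv2.Rodrigues(np.array(manip.get_ee_rot()))[0];P=np.array(manip.get_position())
    c=manip.camera("wrist");T=np.eye(4);T[:3,:3]=R;T[:3,3]=P;c["cam_to_world"]=T@c["mount"];return c
E
python3 - <<'E'
from rig import manip
from h import *
import pickle
ball=np.array([.4787,.1465,0]);
for x in(-.006,-.004,-.002,0):
    manip.servo_line(ball+x*ex+.004*ey+.110*ez,rate=.03);F=-np.array(manip.get_contact_force())@ex;print(x,F.round(1),((np.array(manip.get_position())-ball)@ex).round(4))
    if F>26:break
manip.servo_line(ball-.04*ex+.004*ey+.110*ez,rate=.1)
manip.servo_line(ball-.04*ex+.004*ey+.22*ez,rate=.25)
O=np.array([.6047,.0847,0])
p=O-.03*ex-.02*ey;p=p-.05*ey*1
manip.move_to(p+.36*ez,down(YAW));manip.command_gripper(.085);manip.hold(.1)
c=wcam(manip);pickle.dump(c,open("w1.pkl","wb"));cv2.imwrite("pics/w1.png",c["image"][:,:,::-1]);print(manip.get_time(),c["cam_to_world"][:3,3])
d={n:manip.camera(n) for n in("scene","side")};pickle.dump(d,open("d1.pkl","wb"))
E
```

```text
-0.006 22.4 -0.0114
-0.004 28.9 -0.0113
14.475 [0.57517994 0.09195663 0.48144047]
```

View pics/w1.png

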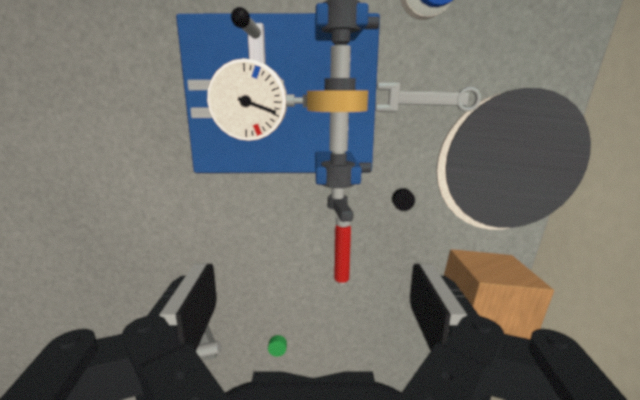

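```bash
cat >> h.py <<'E'
import json,os,pickle
from scipy.optimize import least_squares
O=np.array([.6047,.0847,0]);Y=-.165
DC=onz(pickle.load(open("w1.pkl","rb")),(245.5,100),.123)
def pointer(c):
    a=np.arange(-.3,3.6,.02);r=np.arange(.008,.024,.001)
    m=np.array([[proj(c,DC+rr*(np.sin(t)*ex+np.cos(t)*ey)) for rr in r] for t in a],np.float32)
    g=cv2.remap(cv2.cvtColor(c["image"],cv2.COLOR_RGB2GRAY),m[...,0],m[...,1],1).astype(float).mean(1)
    w=np.clip(np.median(g)-15-g,0,None)
    i=g.argmin();s=slice(max(0,i-12),i+13);return float((a[s]*w[s]).sum()/max(w[s].sum(),1e-9)),g.min(),np.median(g)
def fx(p): p=np.asarray(p)-O; return np.array([p@ex,p[2]])
def fit(S,prior):
    S=np.array(S);pr=np.array(prior)
    f=lambda v:np.r_[(np.hypot(S[:,0]-v[0],S[:,1]-v[1])-v[2])/3e-4,(v-pr)/np.array([4e-3,6e-3,5e-3])]
    return least_squares(f,pr).x
class Crank:
    def __init__(s,manip):
        s.m=manip
        for k,v in json.load(open("st.json")).items(): setattr(s,k,v)
    def save(s): json.dump({k:getattr(s,k) for k in("S","prior","f0","tc")},open("st.json","w"))
    def turn(s,target,step=.15,rate=.05):
        m=s.m;n=max(1,int(np.ceil(abs(target-s.tc)/step)));out=[]
        for t in np.linspace(s.tc,target,n+1)[1:]:
            v=fit(s.S,s.prior)
            m.servo_line(O+(v[0]+v[2]*np.sin(t))*ex+Y*ey+(v[1]+v[2]*np.cos(t))*ez,rate=rate);s.tc=float(t)
            F=np.array(m.get_contact_force())-s.f0;p=fx(m.get_position());q=p+np.array([F@ex,F[2]])/1e4
            s.S.append(q.tolist());th=np.arctan2(q[0]-v[0],q[1]-v[1]);out.append((round(t,2),round(float(th),2),round(F@ex,1),round(F[2],1)))
            if np.hypot(F@ex,F[2])>9.5: print("FORCE");break
        s.save();print(out,fit(s.S,s.prior).round(4),m.get_time())
E
python3 - <<'E'
from rig import manip
from h import *
d=pickle.load(open("d1.pkl","rb"));w=pickle.load(open("w1.pkl","rb"))
print(DC,pointer(w),pointer(d["scene"]),pointer(d["side"]))
hd=np.array([.6233,-.0744,.1458])
def red(c,x0,x1,y0,y1):
    h=cv2.cvtColor(c["image"],cv2.COLOR_RGB2HSV);m=cv2.inRange(h,(0,170,50),(6,255,255))|cv2.inRange(h,(174,170,50),(180,255,255))
    k=np.zeros_like(m);k[y0:y1,x0:x1]=m[y0:y1,x0:x1];ct=max(cv2.findContours(k,0,2)[0],key=cv2.contourArea);return ray(c,cv2.minAreaRect(ct)[0])
w0=pickle.load(open("w0.pkl","rb"))
hd=tri([red(w,325,365,215,290),red(w0,380,430,210,290),red(d["scene"],310,345,205,245),red(d["side"],335,365,190,220)])
print("handle",hd,(hd-O)@ex,(hd-O)@ey)
x=float((hd-O)@ex);z=hd[2]+.003;R=down(YAW)
g=O+x*ex+Y*ey
manip.move_to(g+(z+.09)*ez,R);manip.servo_line(g+z*ez,rate=.12);manip.hold(.2)
f0=np.array(manip.get_contact_force());p0=fx(manip.get_position())
manip.command_gripper(0,20);manip.hold(.2)
f=np.array(manip.get_contact_force())-f0
print(manip.get_width(),f.round(2),p0,fx(manip.get_position()),manip.get_time())
q=fx(manip.get_position())+np.array([f@ex,f[2]])/1e4
pr=[0.,float(z-.036),.036]
json.dump(dict(S=[q.tolist()],prior=pr,f0=f0.tolist(),tc=float(np.arctan2(q[0],.036))),open("st.json","w"))
print(pointer(wcam(manip)))
C=Crank(manip);C.turn(C.tc+.45)
c=wcam(manip);cv2.imwrite("pics/w2.png",c["image"][:,:,::-1]);print(pointer(c),pointer(manip.camera("scene")),pointer(manip.camera("side")))
E
```

```text
[0.50810746 0.07525327 0.123     ] (1.990505780346823, np.float64(60.9375), np.float64(214.4375)) (1.97587408505097, np.float64(81.625), np.float64(180.4375)) (1.9332304764494006, np.float64(143.8125), np.float64(206.125))
handle [ 0.62384906 -0.07446364  0.14582907] 0.002407025117596408 -0.1602933492649787
0.017278293347236393 [-0.74 -0.91 -0.75] [0.00290152 0.14974307] [0.00231026 0.14880298] 17.1667
(0.0, np.float64(0.0), np.float64(0.0))
[(np.float64(0.21), 0.19, np.float64(-4.2), np.float64(0.6)), (np.float64(0.36), 0.35, np.float64(-3.8), np.float64(0.6)), (np.float64(0.51), 0.5, np.float64(-3.8), np.float64(0.3))] [-0.0031  0.1139  0.0351] 17.975
(0.0, np.float64(0.0), np.float64(0.0)) (0.0, np.float64(37.5625), np.float64(39.4375)) (2.2219867776131337, np.float64(134.5), np.float64(208.1875))
```

View pics/w2.png

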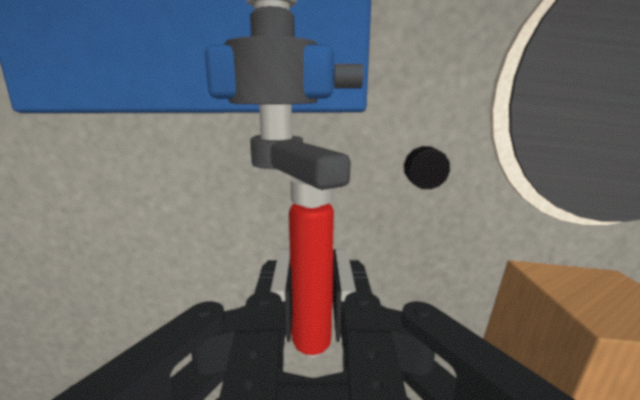

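Run:
```python
from rig import manip
from h import *
C=Crank(manip)
for t in(-.3,-.9,-1.4,-1.75):
    C.turn(t,.12)
    c=manip.camera("side");print("PTR",t,pointer(c))
    if np.hypot(*(np.array(manip.get_contact_force())-C.f0)[[0,2]])>9.5: break
manip.hold(.4)
c=manip.camera("side")
cv2.imwrite("pics/s2.png",cv2.resize(c["image"][150:230,270:390],(720,480),interpolation=3)[:,:,::-1]);print(pointer(c),manip.get_time())
```

```text
[(np.float64(0.4), 0.43, np.float64(3.3), np.float64(-4.3)), (np.float64(0.28), 0.31, np.float64(3.9), np.float64(-2.1)), (np.float64(0.16), 0.18, np.float64(3.7), np.float64(-0.9)), (np.float64(0.05), 0.06, np.float64(2.9), np.float64(-1.3)), (np.float64(-0.07), -0.06, np.float64(2.6), np.float64(-0.2)), (np.float64(-0.18), -0.18, np.float64(3.5), np.float64(-1.1)), (np.float64(-0.3), -0.3, np.float64(3.0), np.float64(-1.1))] [-0.0027  0.1157  0.0335] 19.875
PTR -0.3 (1.4360739824721775, np.float64(129.9375), np.float64(206.5625))
[(np.float64(-0.4), -0.4, np.float64(2.3), np.float64(0.0)), (np.float64(-0.5), -0.51, np.float64(2.6), np.float64(-0.9)), (np.float64(-0.6), -0.61, np.float64(2.4), np.float64(-0.8)), (np.float64(-0.7), -0.71, np.float64(1.8), np.float64(-0.7)), (np.float64(-0.8), -0.8, np.float64(2.8), np.float64(0.6)), (np.float64(-0.9), -0.91, np.float64(1.9), np.float64(-0.1))] [-0.0025  0.1169  0.0323] 21.425
PTR -0.9 (0.7529284407399887, np.float64(131.5), np.float64(213.875))
[(np.float64(-1.0), -1.01, np.float64(1.8), np.float64(0.2)), (np.float64(-1.1), -1.1, np.float64(1.1), np.float64(0.9)), (np.float64(-1.2), -1.21, np.float64(0.7), np.float64(-0.8)), (np.float64(-1.3), -1.3, np.float64(0.9), np.float64(1.1)), (np.float64(-1.4), -1.41, np.float64(1.7), np.float64(0.3))] [-0.0025  0.117   0.0323] 22.725
PTR -1.4 (0.4187023241954715, np.float64(104.875), np.float64(215.0625))
[(np.float64(-1.52), -1.52, np.float64(2.0), np.float64(1.1)), (np.float64(-1.63), -1.64, np.float64(0.5), np.float64(0.2)), (np.float64(-1.75), -1.75, np.float64(0.8), np.float64(1.3))] [-0.0025  0.117   0.0323] 23.525
PTR -1.75 (0.3305675100496577, np.float64(96.75), np.float64(215.25))
(0.33505190311418737, np.float64(103.6875), np.float64(214.9375)) 24.025
```

View pics/s2.png

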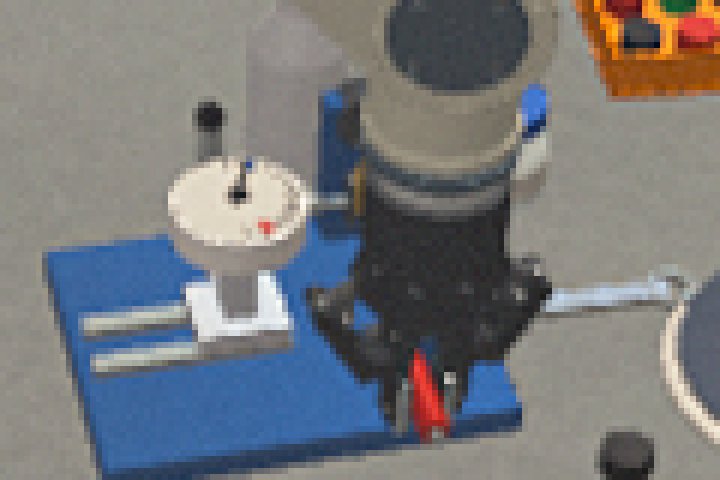

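The pointer lies over the blue mark, its hub near (238,193) and its tip near (246,162) in the crop, so the shaft is at the lowest reading. I'll carry on in the same direction to the highest.

Run:
```python
from rig import manip
from h import *
C=Crank(manip)
for t in(-2.4,-3.0,-3.6,-4.2,-4.6,-4.85):
    C.turn(t,.11)
    print("PTR",t,pointer(manip.camera("side"))[0])
    if np.hypot(*(np.array(manip.get_contact_force())-C.f0)[[0,2]])>9.5: break
manip.hold(.4)
c=manip.camera("side");print(pointer(c)[0],manip.get_time())
```

```text
[(np.float64(-1.86), -1.86, np.float64(0.5), np.float64(0.9)), (np.float64(-1.97), -1.97, np.float64(0.8), np.float64(1.4)), (np.float64(-2.08), -2.08, np.float64(0.2), np.float64(1.5)), (np.float64(-2.18), -2.19, np.float64(0.6), np.float64(1.7)), (np.float64(-2.29), -2.29, np.float64(-1.2), np.float64(2.1)), (np.float64(-2.4), -2.4, np.float64(-0.4), np.float64(1.6))] [-0.0025  0.1169  0.0323] 25.525
PTR -2.4 0.44986455776747636
[(np.float64(-2.5), -2.49, np.float64(-1.7), np.float64(2.2)), (np.float64(-2.6), -2.6, np.float64(-1.6), np.float64(2.1)), (np.float64(-2.7), -2.69, np.float64(-2.6), np.float64(2.7)), (np.float64(-2.8), -2.8, np.float64(-1.7), np.float64(1.7)), (np.float64(-2.9), -2.89, np.float64(-2.6), np.float64(1.2)), (np.float64(-3.0), -2.99, np.float64(-3.4), np.float64(1.1))] [-0.0025  0.1169  0.0324] 27.075
PTR -3.0 0.9426532931468955
[(np.float64(-3.1), -3.08, np.float64(-4.8), np.float64(0.5)), (np.float64(-3.2), 3.1, np.float64(-3.5), np.float64(0.3)), (np.float64(-3.3), 3.0, np.float64(-3.9), np.float64(-0.0)), (np.float64(-3.4), 2.9, np.float64(-4.3), np.floa
[... 508 characters left out ...]
.float64(-4.2), 2.09, np.float64(-2.9), np.float64(-4.4))] [-0.0024  0.1169  0.0324] 30.175
PTR -4.2 2.2939019509754903
[(np.float64(-4.3), 2.0, np.float64(-3.6), np.float64(-6.3)), (np.float64(-4.4), 1.89, np.float64(-1.7), np.float64(-5.0)), (np.float64(-4.5), 1.79, np.float64(-1.3), np.float64(-5.6)), (np.float64(-4.6), 1.7, np.float64(-1.1), np.float64(-7.1))] [-0.0024  0.1169  0.0325] 31.225
PTR -4.6 2.6204455616343862
[(np.float64(-4.68), 1.61, np.float64(-0.6), np.float64(-6.4)), (np.float64(-4.77), 1.53, np.float64(0.4), np.float64(-6.4)), (np.float64(-4.85), 1.44, np.float64(0.5), np.float64(-6.3))] [-0.0023  0.1169  0.0325] 32.025
PTR -4.85 2.73579137143097
2.734541344731221 32.525
```

Run:
```python
from rig import manip
from h import *
C=Crank(manip)
C.turn(-5.03,.07)
manip.hold(.3);print(pointer(manip.camera("side"))[0])
manip.command_gripper(.05);manip.hold(.3)
print(manip.get_width(),(np.array(manip.get_contact_force())-C.f0).round(1))
p=np.array(manip.get_position());manip.servo_line(p+.2*ez,rate=.12)
v=O-.03*ex-.07*ey;manip.move_to(v+.36*ez,down(YAW));manip.hold(.3)
c=wcam(manip);cv2.imwrite("pics/w3.png",c["image"][:,:,::-1]);print(pointer(c),pointer(manip.camera("side")),manip.get_time())
```

```text
[(np.float64(-4.91), 1.39, np.float64(1.1), np.float64(-5.6)), (np.float64(-4.97), 1.33, np.float64(0.6), np.float64(-6.2)), (np.float64(-5.03), 1.27, np.float64(1.9), np.float64(-6.1))] [-0.0023  0.1169  0.0325] 33.275
2.765951692464708
0.05021810048771249 [ 0.5 -0.3 -0. ]
(2.772102178812925, np.float64(64.6875), np.float64(220.125)) (2.718869104146885, np.float64(107.625), np.float64(209.6875)) 37.1
```

View pics/w3.png

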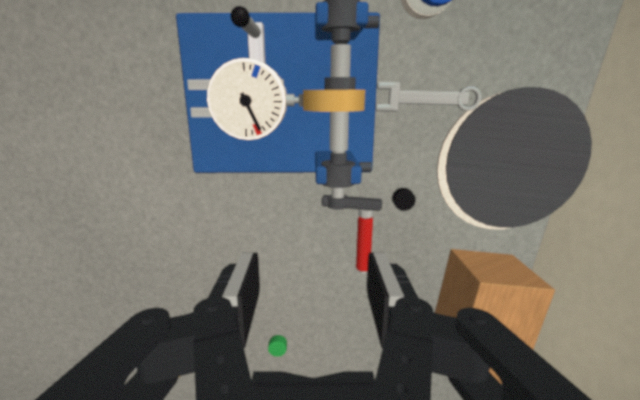

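The pointer runs from its hub at (246,100) to the red mark at (259,131). The handle is free at (364,240), and the gauge hasn't moved from home.

```bash
python3 -c "
from rig import manip
print(manip.sign_off(),manip.get_time())"
```

```text
the job is handed in; nothing more can be done
the job is handed in; nothing more can be done
```

The job is handed in: I slid the gauge home, turned the shaft through the pointer's lowest reading (about 0.33 rad) and on to its highest (about 2.77 rad), and let go of the handle there at about 37 s; forces on the handle stayed under 8 N, and the other things I could see on the bench stayed in place.

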